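Roll the carton to the stop and put it on the parcel scale

ROBOT

A 6-joint arm with a two-finger parallel gripper is mounted at the origin on the work surface. World frame = base frame: x ahead of the robot, y to its left, z up, the work surface at z = 0. Lengths are in m, angles in rad, forces in N, time in s.
With the tool pointing down it reaches from about 0.25 to 0.725 m from the base axis. Payload 4 kg.
Tool frame: the origin (TCP) lies on the centre line of the jaws, within the pads' length; the fingertips stand ahead of it and the grasp point (between the pads) lies 3 mm ahead of it (bot.tcp_to_tips is the z of the fingertips in the tool frame, in m); z points along the fingers, y is the line along which they close (so a half turn about z gives the same grasp; the last joint's range is limited). The gripper opens to 85 mm and grips with 20 to 120 N. Pads are 22 mm wide; open, the fingers measure 114 mm over their backs; the gripper's body (76 mm by 85 mm) begins 54 mm behind the grasp point. The pads swing forward as they close: fully open they stand 13 mm farther back than shut.
Start: joints at [1.317, 0.241, 0.005, 1.335, 0, 1.571], TCP at [0.126, 0.484, 0.253] pointing down, gripper open.
Joint ranges: [-2.72, 2.72], [-1.05, 1.87], [-1.09, 1.28], [-1.99, 2.15], [-1.42, 1.44], [-3.14, 3.14]. Speed limits (rad/s): [2.79, 2.79, 3.14, 3.14, 3.14, 3.14].

INTERFACE

Orientations are given as a unit quaternion [x, y, z, w].
In Python, from workcell import telemetry, camera, camera_params, ticket, boxes_of, cut_out, spot_point, bot gives the robot as it stands.
- The arm moves only by the shell command python3 -m creep 'ROWS'. ROWS is text: rows parted by semicolons, each of 5 numbers parted by spaces: the opening, from 0 (shut) to 1 (fully open), then the shift along the tool's x, y, z in units of 150 mm (1.0 is 150 mm), then the turn about the tool's z in units of 180 degrees (1.0 is 180 degrees). In form: claw x y z turn; .... A call has 1 to 12 rows; each row is the pose to reach, as a shift and turn from the pose commanded when the call began, along the tool's axes at that moment, turning the shorter way round; what a row does not reach only later rows make up. A row lasts 1/8 s, in which the tool goes at most 62.5 mm and 10.7 degrees, less where a joint would pass 70% of its speed; a pose out of reach is approached as far as the arm can. A call with a number of a shift or a turn outside -1 to 1 is refused whole. A call with a gripper value outside its range is refused whole. The fingers move at their own pace and stop on an object; the grip force is fixed at half the most. Time passes only in rows, so rows that repeat a pose let the fingers close. It gives the time, the measured TCP pose, the force, the opening and the grip force at its end, in the units of the state.
- telemetry.get_obs(): the state, without advancing time (a new reading comes with each control period).
- camera(name): name is "scene" or "top"; returns the picture (420x560x3 uint8, red, green, blue); there is no depth.
- camera_params(name): a dict with "camera_matrix" (3x3 intrinsics, pixels), "eye" and "attitude" of the camera in the world. Camera axes: x right, y down, z forward; pixel columns grow to the right and rows downward; lengths in m; the calibration is good to about 2 mm. A picture is of the moment at which its call begins. camera_params takes no time and is no camera call.
- ticket.job_done(): hands the job in; it is judged then, once.
Trained networks look in the newest picture that a camera, given by its name, has taken for a name from the list of things; names that differ only in an ending like _2 or _b are one class to them, and where a whole thing is asked for, a point or a joint stands for the part that bears it (a point fixed in the world has none). Each returns a list of dicts, best first, with "conf" (0 to 1); they miss things now and then, are a little off and sometimes report something else, mostly with a low value. They report only what shows in the picture. A call takes as long as a camera call. They do not tell look-alikes from the thing itself.
- boxes_of(thing, camera): "at" ([x, y, z] in m, in world coordinates, good to about 4 mm: the middle of the surface that is visible of it).
- cut_out(thing, camera): "pixels" (420x560 bool, what is visible of it).
- spot_point(thing, camera): "at" ([x, y, z] in m, in world coordinates, good to about 4 mm: a listed point, or the origin of a listed thing).
The state is a dict: "clock": time; "joint_pos": joint angles; "joint_vel": joint speeds; "tau": joint torques, N m; "eef_pos": TCP position; "tool_rot": TCP orientation; "ft_force": force on the tool from outside, world axes, zero at the start; "ft_torque": the same for the moment, N m; "grip_width": finger opening in m; "grasp_force": force on a finger pad.
Only numpy, scipy, OpenCV 4.12 (cv2) and the standard library are available. Lean on these libraries where they do the work, as an engineer would, in place of code of your own. Each camera call takes 0.05 s, during which the arm holds its last target. There are 200 camera calls.

TASK

Roll the long carton gently along the rollers, without lifting it, until its end rests flat against the stop plate, and let it come to rest there. Then lift it straight up off the rollers and set it down gently in the middle of the parcel scale's pan, its length along the pan's long side; let go and leave the other things on the table where they are.

Things in the scene. Friction and masses are not known exactly. Their poses are not given: they have to be found in the camera images.
- carton: plain cardboard carton with a paper tape strip, 60 (x) x 150 (y) x 60 (z) mm, 0.25 to 0.5 kg, weight in its middle; origin at the centre of its underside, y along its length, z up. It starts lying on the rollers, length roughly along the track (within 4 degrees), 120 to 230 mm short of the stop
- track: fixed aluminium roller track, 436 mm long (y) and 128 mm wide (x), origin under its middle on the table, +y along the travel towards the stop plate, z up. 13 free steel rollers, 22 mm diameter, 108 mm long, 30 mm apart; level, roller tops 60 mm above the table, side rails 4 mm lower than the roller tops: nothing guides the carton sideways. Under 1 N moves the carton, and it coasts if shoved
- stop_face (a point): point on the inner face of the dark steel stop plate, midway across the track, at the height of the roller tops; axes as the track's. The plate is 128 mm wide, rises 35 mm above the roller tops and is rigid. When the carton is home its origin lies 75 mm before this point along y
- entry_end (a point): the open end of the track, midway across, at the height of the roller tops, 410 mm before stop_face; axes as the track's
- scale: fixed grey parcel scale, 175 mm deep, with a flat steel pan and a small display strip on the side nearest the robot; origin on the table under the pan's centre, y along the pan's long side, z up; it stands to the left or the right in front of the robot, the wooden board (150 x 210 x 18 mm) on the other side
- pan (a point): centre of the upper face of the steel pan, 44 mm above the table; axes as the scale's; the pan is flat, rigid, 130 mm (x) x 190 mm (y), without a rim
- jar: amber glass jar, 60 mm across, 75 mm tall, standing on the wooden board; bystander; origin at its underside centre
- tape_roll: roll of clear tape lying flat, 72 mm across, 48 mm tall, between scale and board; bystander; origin at its underside centre
- screwdriver: small black-handled screwdriver, 130 mm, lying on the wooden board; bystander
- small_box: short plain cardboard box 90 x 60 x 40 mm, on the table past the entry end of the track; bystander; origin at its underside centre
- mug: white mug, 80 mm across, 90 mm tall, past the stop end of the track; bystander; origin at its underside centre
- basket: brown round bowl-shaped basket, 190 mm across, 60 mm tall, at the left; bystander; origin at its underside centre
- tuck_box: pale flat box 130 x 60 x 35 mm at the right, beside the plotter; bystander; origin at its underside centre
Things that resemble listed ones, but are neither listed nor needed, are in the scene too. What is shaped like the carton but yellow is not meant.

How it is judged:
By the outcome, as a careful person would: the job done as asked, in the order asked, and still so for the second after the job is handed in, with the robot touching nothing.
It also fails if it takes over 64 s, if anything falls off the work surface, if the arm or the gripper's body presses on something with over 40 N, if the wrist force passes 120 N, or if a joint passes its speed limit or range.

## Working session

There is one attempt and no reset: what is moved stays moved. The work goes in short steps, Python scripts to look and compute and a shell command to move; the robot and the scene stay as the last step left them, time stands still between calls to the robot, and variables do not carry over. Pictures are saved under pics/ and viewed, at most 10 in all, crops included, and the job is handed in when it is done.

```bash
mkdir -p pics
python3 - <<'E'
from workcell import *
import cv2
for n in("scene","top"):
    cv2.imwrite(f"pics/{n}0.png",camera(n)[:,:,::-1])
    p=camera_params(n);print(n,p)
    for t in("carton","stop_face","entry_end","pan","scale","track"):
        try:
            print(t,[(round(d["conf"],2),[round(float(v),4) for v in d["at"]]) for d in spot_point(t,n)][:3])
        except Exception as e: print(t,e)
o=telemetry.get_obs();print(o,bot.tcp_to_tips)
E
```

```text
scene {'camera_matrix': array([[392.60684759,   0.        , 269.14391964],
       [  0.        , 392.60684759, 206.39397881],
       [  0.        ,   0.        ,   1.        ]]), 'eye': array([ 1.09069761, -0.41951008,  0.92039096]), 'attitude': array([ 0.83752079,  0.4026293 , -0.16667878, -0.32964643])}
carton [(0.84, [0.1956, -0.3061, 0.0051]), (0.72, [0.6512, -0.0471, 0.0609]), (0.58, [0.6548, 0.2289, 0.0596])]
stop_face [(0.88, [0.6535, 0.2308, 0.0607])]
entry_end [(0.73, [0.6579, -0.1813, 0.0599])]
pan [(0.62, [0.4338, -0.1863, 0.0438]), (0.19, [0.6533, 0.2318, 0.0585])]
scale [(0.62, [0.4333, -0.1856, 0.0007])]
track [(0.72, [0.6207, -0.3792, -0.0018]), (0.6, [0.6544, 0.0246, -0.0019])]
top {'camera_matrix': array([[456.97233968,   0.        , 286.26894681],
       [  0.        , 456.97233968, 211.21146645],
       [  0.        ,   0.        ,   1.        ]]), 'eye': array([0.19377276, 0.05866281, 1.20749715]), 'attitude': array([ 0.73884179, -0.66371404,  0.07937143, -0.08542049])}
carton [(0.98, [0.2015, -0.3063, 0.0034]), (0.74, [0.6523, -0.0437, 0.0616])]
stop_face [(0.85,
[... 304 characters left out ...]
ock': 0.7, 'joint_pos': array([ 1.31699385e+00,  2.40573570e-01,  5.00891448e-03,  1.33523688e+00,
       -4.11683235e-06,  1.57082059e+00]), 'joint_vel': array([-0.00097918,  0.00071354, -0.00075674, -0.00063996, -0.00056943,
        0.00058319]), 'tau': array([ 1.09061450e-03, -3.72080076e+01,  2.52642024e+01,  9.57549055e-04,
        2.15728714e-04, -5.46102736e-07]), 'eef_pos': array([0.12554164, 0.48397164, 0.25332309]), 'tool_rot': array([ 1.26572946e-01,  9.91957302e-01, -2.84343847e-06,  1.71234887e-06]), 'ft_force': array([-0.1831624 ,  0.18976984,  0.40396196]), 'ft_torque': array([ 0.02806152, -0.03765466,  0.02306001]), 'grasp_force': 0.0, 'grip_width': 0.08556237064809753} 0.022
```

View pics/scene0.png

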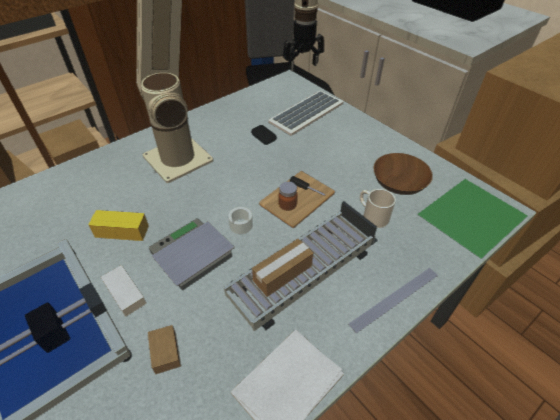

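View pics/top0.png

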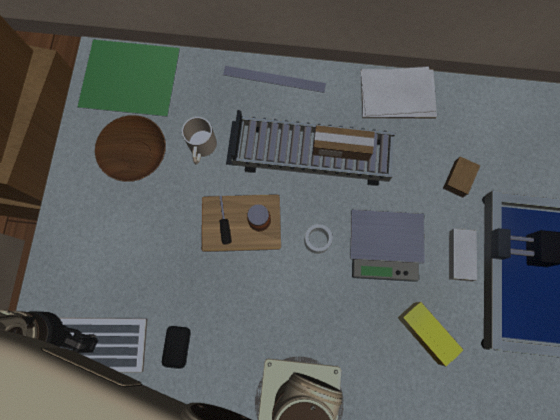

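The yellow carton-like box at top (433,333) / scene (118,225) is a decoy, and the brown small_box at top (462,176) is too short and sits off the track. The brown carton with the paper tape strip at top (343,141) / scene (282,267) lies on the rollers, so it's the one meant. The scale pan is at top (388,236), and the stop plate is the dark one at top (235,138). Next I'll rectify the image and fit the poses.

```bash
cat > h.py <<'E'
import numpy as np, cv2
from scipy.spatial.transform import Rotation as R
from scipy.optimize import minimize
from workcell import *
def proj(n,P):
    p=camera_params(n); c=(np.asarray(P,float)-p["eye"])@R.from_quat(p["attitude"]).as_matrix()
    u=c@p["camera_matrix"].T; return u[:,:2]/u[:,2:]
def rectify(n,im,z,x0,x1,y0,y1,s=1000):   # image: columns = y decreasing, rows = x decreasing
    W=np.float32(proj(n,[[x1,y1,z],[x1,y0,z],[x0,y0,z],[x0,y1,z]]))
    w,h=int((y1-y0)*s),int((x1-x0)*s)
    return cv2.warpPerspective(im,cv2.getPerspectiveTransform(W,np.float32([[0,0],[w,0],[w,h],[0,h]])),(w,h))
def boxpts(x,y,a,sx,sy,z0,z1):
    c,s=np.cos(a),np.sin(a)
    return np.array([[x+c*i*sx/2-s*j*sy/2,y+s*i*sx/2+c*j*sy/2,z] for i in(-1,1) for j in(-1,1) for z in(z0,z1)])
def fit(masks,x,y,a,sx,sy,z0,z1):
    def cost(v):
        t=0
        for n,m in masks.items():
            q=np.zeros(m.shape,np.uint8)
            h=cv2.convexHull(np.float32(proj(n,boxpts(*v[:2],v[2]/5,sx,sy,z0,z1))))
            cv2.fillConvexPoly(q,np.int32(np.round(h*256)),1,shift=8)
            t+=1-(q&m).sum()/(q|m).sum()
        return t
    v0=np.array([x,y,a*5]); S=np.vstack([v0,v0+np.diag([.01,.01,.2])])
    r=minimize(cost,v0,method="Nelder-Mead",options=dict(initial_simplex=S,xatol=1e-4,fatol=1e-4))
    return r.x[0],r.x[1],np.degrees(r.x[2]/5),r.fun
def mask(t,n,pt):
    u=proj(n,[pt])[0]
    c=[d["pixels"] for d in cut_out(t,n)]
    return min(c,key=lambda m:np.hypot(*(np.argwhere(m).mean(0)[::-1]-u))).astype(np.uint8)
def carton(x,y,a=0,z=.06,ns=("scene","top")):
    for n in ns: camera(n)
    M={n:mask("carton",n,[x,y,z+.03]) for n in ns}
    return [np.round(fit(m,x,y,a,.06,.15,z,z+.06),4) for m in [M]+[{n:M[n]} for n in ns]]
E
python3 - <<'E'
from h import *
for r in carton(.652,-.045): print(r)
im=camera("top")[:,:,::-1]
A=rectify("top",im,.044,.32,.56,-.34,-.04,1333)   # pan
B=rectify("top",im,.060,.57,.75,-.22,.26,1333)
C=np.zeros((A.shape[0]+B.shape[0]+4,B.shape[1],3),np.uint8)
C[:B.shape[0]]=B; C[B.shape[0]+4:,:A.shape[1]]=A
for s in range(0,0): pass
cv2.imwrite("pics/rect.png",C);print(C.shape,B.shape,A.shape)
E
```

```text
[ 0.6549 -0.0453  0.4266  0.1371]
[ 0.6566 -0.0455 -0.2211  0.0706]
[ 0.6544 -0.0437 -2.2006  0.0623]
(562, 639, 3) (239, 639, 3) (319, 399, 3)
```

View pics/rect.png

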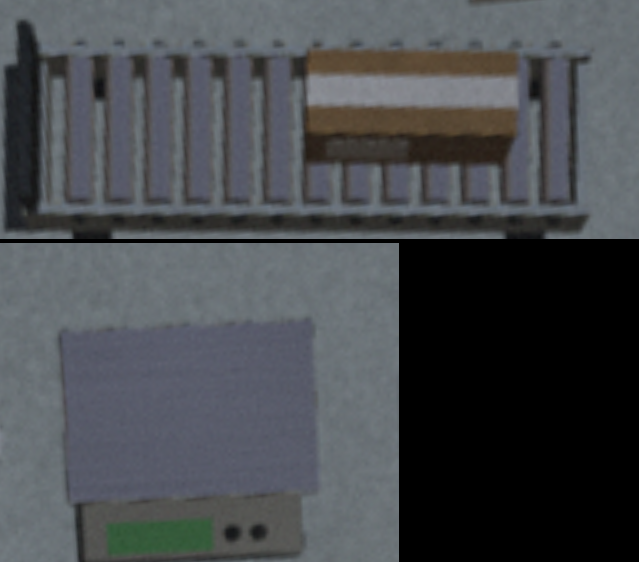

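The crop confirms the carton: brown with the paper tape strip, top face at cols 308–518, rows 52–135. The pan is centred at (190,411) with yaw about +2.4°, and the track yaw is about 0, with the stop face near col 40 (y≈0.23). All heights and positions agree with the networks. I'll move above the carton.

```bash
python3 -m creep '1 -0.3 -0.18 0 0.06; 1 -0.6 -0.36 0 0.12; 1 -0.9 -0.54 0 0.18; 1 -1 -0.588 0 0.24; 1 -1 -0.588 0 0.30; 1 -1 -0.588 0 0.36; 1 -1 -0.588 0 0.419; 1 -1 -0.588 0 0.419; 1 -1 -0.588 0 0.419'
python3 -m creep '1 -0.3 0.3 0 0; 1 -0.6 0.6 0 0; 1 -1 1 0 0; 1 -1 1 0 0'
python3 -m creep '1 -0.3 0.3 0 0; 1 -0.6 0.6 0 0; 1 -1 1 0 0; 1 -1 1 0 0;1 -1 1 0 0'
```

```text
clock: 2.08
eef_pos: [0.2486, 0.361, 0.2534]
tool_rot: [0.706, 0.708, 0.0, -0.0]
ft_force: [-1.3, -0.6, -1.3]
grip_width: 0.0854
grasp_force: 0.0
clock: 2.58
eef_pos: [0.4005, 0.2089, 0.2533]
tool_rot: [0.707, 0.707, 0.0, 0.0]
ft_force: [0.1, 0.7, 0.5]
grip_width: 0.0854
grasp_force: 0.0
clock: 3.2
eef_pos: [0.5497, 0.0596, 0.2526]
tool_rot: [0.707, 0.707, -0.0, -0.0]
ft_force: [-0.7, 0.6, -1.3]
grip_width: 0.0856
grasp_force: 0.0
```

```bash
python3 -m creep '1 -0.35 0.35 0 0; 1 -0.7 0.7 0 0; 1 -0.7 0.7 0.3 0; 1 -0.7 0.7 0.6 0; 1 -0.7 0.7 0.6 0;1 -0.7 0.7 0.6 0'
python3 - <<'E'
from h import *
cv2.imwrite("pics/pre.png",camera("scene")[140:360,160:440,::-1].repeat(2,0).repeat(2,1))
E
```

```text
clock: 3.95
eef_pos: [0.6543, -0.0426, 0.1653]
tool_rot: [0.706, 0.708, 0.001, 0.001]
ft_force: [-0.2, 0.8, 0.5]
grip_width: 0.0855
grasp_force: 0.0
```

View pics/pre.png

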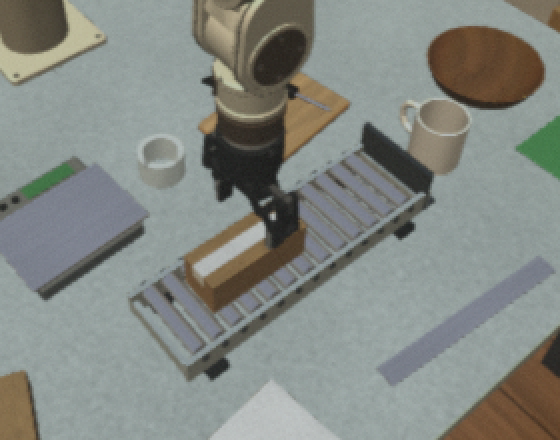

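The open jaws hang above the carton and straddle it (about (280,210)). I'll descend and close.

```bash
python3 -m creep '1 0 0 0.12 0; 1 0 0 0.24 0; 1 0 0 0.36 0; 1 0 0 0.44 0; 1 0 0 0.48 0; 1 0 0 0.48 0; 1 0 0 0.48 0'
python3 -m creep '0.8 0 0 0 0; 0.75 0 0 0 0; 0.72 0 0 0 0; 0.7 0 0 0 0; 0.68 0 0 0 0; 0.66 0 0 0 0; 0.64 0 0 0 0;0.62 0 0 0 0;0.6 0 0 0 0;0.6 0 0 0 0'
```

```text
clock: 4.88
eef_pos: [0.6544, -0.0438, 0.0922]
tool_rot: [0.707, 0.707, 0.0, 0.001]
ft_force: [0.4, -0.3, 1.1]
grip_width: 0.0858
grasp_force: 0.0
clock: 6.12
eef_pos: [0.6547, -0.0438, 0.0921]
tool_rot: [0.707, 0.707, 0.001, 0.001]
ft_force: [3.0, -0.1, 4.9]
grip_width: 0.0595
grasp_force: 65.3
```

```bash
python3 -m creep '0.6 0.03 0 0 0; 0.6 0.1 0 0 0; 0.6 0.2 0 0 0; 0.6 0.3 0 0 0; 0.6 0.4 0 0 0; 0.6 0.5 0 0 0; 0.6 0.6 0 0 0; 0.6 0.7 0 0 0; 0.6 0.8 0 0 0; 0.6 0.9 0 0 0; 0.6 0.97 0 0 0; 0.6 1 0 0 0'
python3 -m creep '0.6 0.06 0 0 0; 0.6 0.12 0 0 0; 0.6 0.17 0 0 0; 0.6 0.2 0 0 0; 0.6 0.22 0 0 0; 0.6 0.22 0 0 0; 0.6 0.22 0 0 0'
python3 - <<'E'
from h import *
y=telemetry.get_obs()["eef_pos"][1]; print(y)
for r in carton(.654,y): print(r)
im=camera("scene")
cv2.imwrite("pics/near.png",cv2.resize(im[170:310,250:420,::-1],None,fx=4,fy=4,interpolation=cv2.INTER_CUBIC))
E
```

```text
clock: 7.62
eef_pos: [0.6549, 0.1069, 0.0921]
tool_rot: [0.707, 0.708, 0.001, 0.001]
ft_force: [3.9, -1.5, 5.4]
grip_width: 0.0594
grasp_force: 65.6
clock: 8.5
eef_pos: [0.6549, 0.1396, 0.0921]
tool_rot: [0.707, 0.707, 0.001, 0.001]
ft_force: [4.2, 0.2, 4.6]
grip_width: 0.0595
grasp_force: 65.6
0.13956331869570474
[0.6538 0.1368 1.5879 1.4154]
[0.6538 0.1368 1.5879 0.4154]
[0.654  0.1396 0.     1.    ]
```

View pics/near.png

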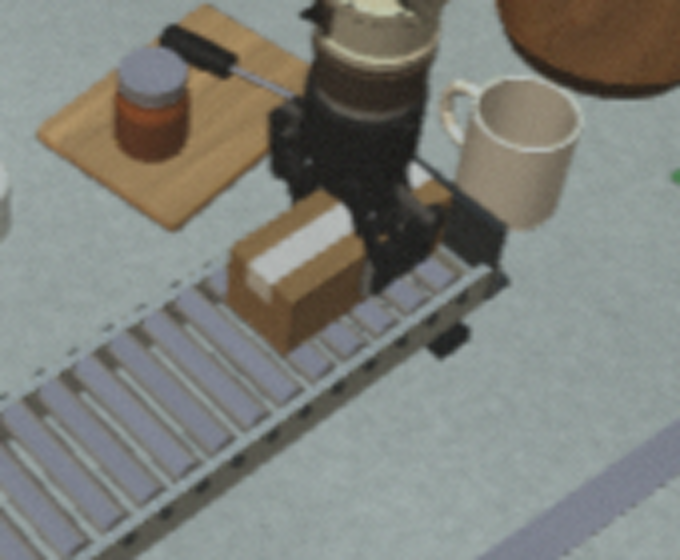

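The carton is straight in the jaws, with its far end a roller or less (around 15 mm) from the stop plate at (470,215). I'll creep in and watch fy.

```bash
python3 -m creep '0.6 0.02 0 0 0; 0.6 0.035 0 0 0; 0.6 0.05 0 0 0; 0.6 0.06 0 0 0; 0.6 0.06 0 0 0;0.6 0.06 0 0 0'|head -5
for i in 1; do python3 -m creep '0.6 0.007 0 0 0; 0.6 0.014 0 0 0; 0.6 0.014 0 0 0'|grep -E "eef|ft_f"; done
```

```text
clock: 9.5
eef_pos: [0.6549, 0.1484, 0.0921]
tool_rot: [0.707, 0.707, 0.001, 0.001]
ft_force: [4.4, 0.1, 5.2]
grip_width: 0.0592
eef_pos: [0.6549, 0.1503, 0.0921]
ft_force: [4.4, 0.3, 5.8]
```

```bash
python3 -m creep '0.6 0.005 0 0 0; 0.6 0.01 0 0 0; 0.6 0.01 0 0 0'|grep -E "eef|ft_f"
```

```text
eef_pos: [0.6549, 0.1518, 0.0921]
ft_force: [4.3, 0.2, 4.9]
```

```bash
python3 -m creep '0.6 0.005 0 0 0; 0.6 0.01 0 0 0; 0.6 0.01 0 0 0'|grep -E "eef|ft_f"
```

```text
eef_pos: [0.6549, 0.1533, 0.0921]
ft_force: [5.3, -0.6, 4.7]
```

```bash
python3 -m creep '0.6 0.004 0 0 0; 0.6 0.008 0 0 0; 0.6 0.008 0 0 0'|grep -E "eef|ft_f"
```

```text
eef_pos: [0.6549, 0.1544, 0.0921]
ft_force: [4.9, -0.9, 5.9]
```

```bash
python3 -m creep '0.6 0.004 0 0 0; 0.6 0.008 0 0 0; 0.6 0.008 0 0 0'|grep -E "eef|ft_f"
```

```text
eef_pos: [0.6549, 0.1556, 0.0921]
ft_force: [4.2, -0.2, 5.9]
```

```bash
python3 -m creep '0.6 0.004 0 0 0; 0.6 0.008 0 0 0; 0.6 0.008 0 0 0'|grep -E "eef|ft_f"
```

```text
eef_pos: [0.6549, 0.1568, 0.0921]
ft_force: [5.1, -0.9, 5.4]
```

```bash
python3 -m creep '0.6 0.004 0 0 0; 0.6 0.008 0 0 0; 0.6 0.008 0 0 0'|grep -E "eef|ft_f"
```

```text
eef_pos: [0.6549, 0.1568, 0.0921]
ft_force: [4.6, -4.9, 6.2]
```

Run:
```python
from h import *
for n in("scene",): print([(round(d["conf"],2),np.round(d["at"],4)) for d in (camera(n),spot_point("carton",n))[1]], [(round(d["conf"],2),np.round(d["at"],4)) for d in spot_point("stop_face",n)])
im=camera("scene")
cv2.imwrite("pics/near2.png",cv2.resize(im[195:260,320:390,::-1],None,fx=8,fy=8,interpolation=cv2.INTER_CUBIC))
```

```text
[(0.75, array([0.6535, 0.1494, 0.0619])), (0.62, array([ 0.1996, -0.3023,  0.0048])), (0.46, array([ 0.6513,  0.0242, -0.0007]))] [(0.87, array([0.6542, 0.228 , 0.0579])), (0.63, array([0.6529, 0.1531, 0.0598]))]
```

View pics/near2.png

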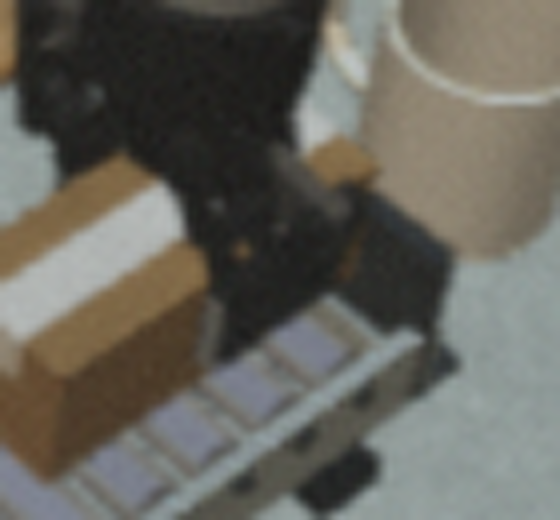

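The TCP has stopped at y=0.1568 with fy=−4.9 N, and the carton end meets the plate at (355,245). I'll press slightly to seat it flat, then release so it rests.

```bash
python3 -m creep '0.6 0.003 0 0 0; 0.6 0.003 0 0 0; 0.6 0.003 0 0 0'|grep -E "eef|ft_f|rot"
python3 -m creep '0.67 0.003 0 0 0; 0.72 0.003 0 0 0; 0.75 0.003 0 0 0; 0.8 0 0 0 0; 0.85 0 0 0 0; 0.85 0 0 0 0; 0.85 0 0 0 0; 0.85 0 0 0 0; 0.85 0 0 0 0; 0.85 0 0 0 0; 0.85 0 0 0 0; 0.85 0 0 0 0'
python3 - <<'E'
from h import *
im=camera("scene")
cv2.imwrite("pics/home.png",cv2.resize(im[190:280,280:390,::-1],None,fx=7,fy=6.6,interpolation=cv2.INTER_CUBIC))
E
```

```text
eef_pos: [0.6549, 0.1567, 0.0921]
tool_rot: [0.707, 0.707, -0.0, 0.002]
ft_force: [3.7, -5.3, 6.2]
clock: 14.2
eef_pos: [0.6538, 0.1586, 0.0913]
tool_rot: [0.707, 0.707, 0.0, 0.0]
ft_force: [0.2, -0.9, -0.5]
grip_width: 0.0727
grasp_force: 0.0
```

View pics/home.png

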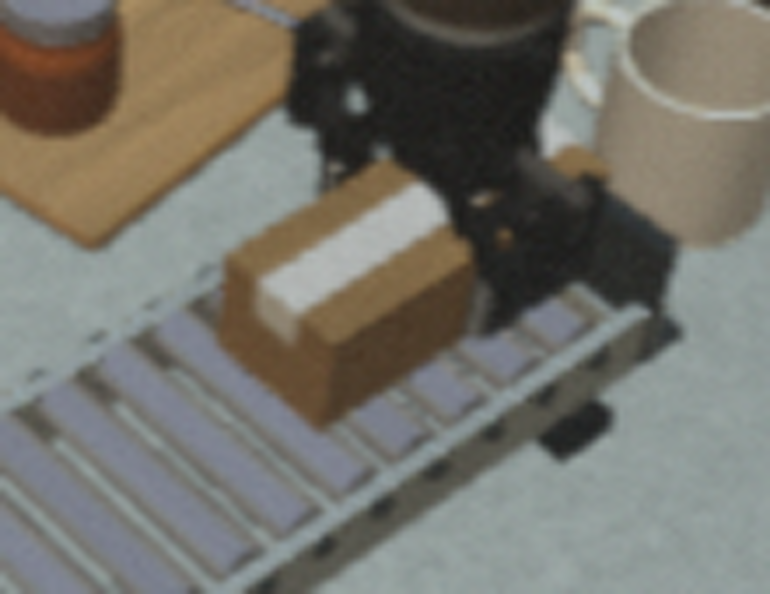

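The carton is released and resting against the plate. Its rear-bottom corner is at full-frame (326,255), unchanged from when it was in contact. I'll regrip and lift straight up.

```bash
python3 -m creep '0.85 -0.015 0.007 0 0; 0.85 -0.028 0.007 0 0; 0.85 -0.028 0.007 0 0; 0.75 -0.028 0.007 0 0; 0.7 -0.028 0.007 0 0; 0.67 -0.028 0.007 0 0; 0.65 -0.028 0.007 0 0;0.62 -0.028 0.007 0 0;0.6 -0.028 0.007 0 0; 0.6 -0.028 0.007 0 0; 0.6 -0.028 0.007 0 0'
python3 -m creep '0.6 0 0 -0.01 0; 0.6 0 0 -0.04 0; 0.6 0 0 -0.1 0; 0.6 0 0 -0.2 0; 0.6 0 0 -0.3 0; 0.6 0 0 -0.4 0; 0.6 0 0 -0.5 0; 0.6 0 0 -0.6 0; 0.6 0 0 -0.68 0; 0.6 0 0 -0.7 0; 0.6 0 0 -0.7 0'
```

```text
clock: 15.62
eef_pos: [0.6547, 0.1544, 0.0916]
tool_rot: [0.707, 0.707, 0.0, -0.0]
ft_force: [-2.4, -0.1, 4.3]
grip_width: 0.0593
grasp_force: 65.7
clock: 17.0
eef_pos: [0.6547, 0.1544, 0.1962]
tool_rot: [0.707, 0.707, -0.0, -0.0]
ft_force: [-0.5, -0.6, -4.7]
grip_width: 0.0593
grasp_force: 65.5
```

```bash
python3 -m creep '0.6 -0.05 -0.04 0 0; 0.6 -0.2 -0.15 0 0; 0.6 -0.4 -0.28 0 0; 0.6 -0.6 -0.4 0 0; 0.6 -0.8 -0.52 0 0; 0.6 -0.95 -0.62 0 0; 0.6 -1 -0.65 0 0; 0.6 -1 -0.65 0 0' |grep eef
python3 -m creep '0.6 -0.05 -0.04 0 0; 0.6 -0.2 -0.15 0 0; 0.6 -0.4 -0.28 0 0; 0.6 -0.6 -0.4 0 0; 0.6 -0.8 -0.52 0 0; 0.6 -0.95 -0.62 0 0; 0.6 -1 -0.65 0 0; 0.6 -1 -0.65 0 0' |grep eef
python3 -m creep '0.6 -0.05 -0.04 0 0; 0.6 -0.2 -0.13 0 -0.005; 0.6 -0.26 -0.17 0 -0.013; 0.6 -0.267 -0.175 0 -0.013; 0.6 -0.267 -0.175 0 -0.013; 0.6 -0.267 -0.175 0 -0.013'
python3 - <<'E'
from h import *
p=telemetry.get_obs()["eef_pos"]
for n in("scene","top"):
    im=camera(n)
    for t in("pan","scale","carton"):print(n,t,[(round(d["conf"],2),np.round(d["at"],4)) for d in spot_point(t,n)][:3])
im=camera("top")[:,:,::-1]
cv2.imwrite("pics/hover.png",cv2.resize(im[190:300,330:450],None,fx=5,fy=5,interpolation=cv2.INTER_CUBIC))
E
```

```text
eef_pos: [0.5571, 0.0039, 0.1963]
eef_pos: [0.4602, -0.1457, 0.1964]
clock: 19.75
eef_pos: [0.4341, -0.1853, 0.1963]
tool_rot: [0.692, 0.722, 0.0, -0.0]
ft_force: [-0.5, 0.9, -4.7]
grip_width: 0.0598
grasp_force: 66.2
scene pan [(0.79, array([ 0.435 , -0.1899,  0.0399]))]
scene scale [(0.55, array([ 0.4299, -0.1859, -0.0017]))]
scene carton [(0.76, array([ 0.1994, -0.3021,  0.003 ])), (0.56, array([ 0.4313, -0.188 ,  0.1667]))]
top pan [(0.68, array([ 0.4304, -0.1858,  0.039 ]))]
top scale [(0.63, array([ 0.5941,  0.5104, -0.0021])), (0.59, array([ 0.4347, -0.1868,  0.0014]))]
top carton [(0.68, array([ 0.4332, -0.1853,  0.1688]))]
```

View pics/hover.png

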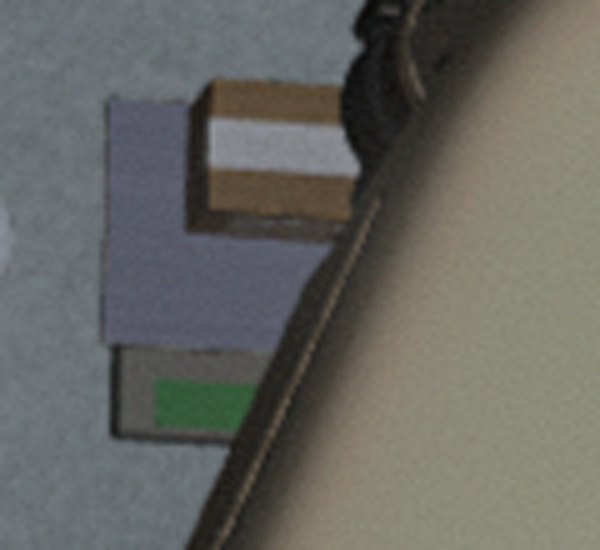

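The carton hovers over the pan with its edges parallel to it (carton (210–360, 80–220), pan left edge (105, 100–345)). The networks put it within about 2 mm of the pan centre. Now I'll lower it.

```bash
python3 -m creep '0.6 0 0 0.05 0; 0.6 0 0 0.15 0; 0.6 0 0 0.27 0; 0.6 0 0 0.4 0; 0.6 0 0 0.52 0; 0.6 0 0 0.62 0; 0.6 0 0 0.7 0; 0.6 0 0 0.75 0; 0.6 0 0 0.77 0; 0.6 0 0 0.78 0; 0.6 0 0 0.78 0;0.6 0 0 0.78 0'|grep -E "eef|ft_f"
```

```text
eef_pos: [0.4341, -0.186, 0.0797]
ft_force: [0.4, 0.4, -5.9]
```

```bash
python3 -m creep '0.6 0 0 0.005 0; 0.6 0 0 0.01 0; 0.6 0 0 0.015 0; 0.6 0 0 0.015 0'|grep -E "eef|ft_f"
```

```text
eef_pos: [0.4337, -0.1858, 0.077]
ft_force: [-0.5, 0.3, -3.7]
```

```bash
python3 -m creep '0.6 0 0 0.004 0; 0.6 0 0 0.008 0; 0.6 0 0 0.008 0'|grep -E "eef|ft_f"
```

```text
eef_pos: [0.4337, -0.1858, 0.0758]
ft_force: [0.9, 0.2, -3.9]
```

```bash
python3 -m creep '0.6 0 0 0.004 0; 0.6 0 0 0.008 0; 0.6 0 0 0.008 0'|grep -E "eef|ft_f"
```

```text
eef_pos: [0.4338, -0.1859, 0.0755]
ft_force: [-3.2, 1.1, 6.1]
```

Touchdown. I'll release and retreat.

```bash
python3 -m creep '0.67 0 0 0 0; 0.72 0 0 0 0; 0.77 0 0 0 0; 0.85 0 0 0 0; 0.95 0 0 0 0; 1 0 0 0 0; 1 0 0 0 0; 1 0 0 0 0'
python3 -m creep '1 0 0 -0.05 0; 1 0 0 -0.15 0; 1 0 0 -0.3 0; 1 0 0 -0.5 0; 1 0 0 -0.7 0; 1 0 0 -0.9 0; 1 0 0 -1 0; 1 0 0 -1 0'|grep -E "eef|ft_f"
python3 -m creep '1 0.3 0 0 0; 1 0.6 0 0 0; 1 0.9 0 0 0; 1 1 0 0 0; 1 1 0 0 0'|grep -E "eef|ft_f"
python3 - <<'E'
from h import *
for r in carton(.434,-.186,.04,.044): print(r)
for n in ("scene","top"): print([(round(d["conf"],2),np.round(d["at"],4)) for d in spot_point("pan",n)][:2],[(round(d["conf"],2),np.round(d["at"],4)) for d in spot_point("carton",n)])
a=camera("scene")[:,:,::-1]
b=rectify("top",camera("top")[:,:,::-1],.044,.30,.56,-.36,-.04,1000)
C=np.zeros((560,760,3),np.uint8); C[:260,:320]=b; c=cv2.resize(a[150:410,60:440],None,fx=1.15,fy=1.15); C[261:261+c.shape[0],322:322+c.shape[1]]=c
cv2.imwrite("pics/end.png",C)
E
```

```text
clock: 23.95
eef_pos: [0.4338, -0.1858, 0.0746]
tool_rot: [0.692, 0.722, -0.0, -0.0]
ft_force: [0.2, -0.1, 0.1]
grip_width: 0.0855
grasp_force: 0.0
eef_pos: [0.4346, -0.1862, 0.2264]
ft_force: [0.2, 1.0, 0.5]
eef_pos: [0.4273, -0.0356, 0.2242]
ft_force: [-0.3, 0.5, -0.1]
[ 0.4333 -0.1844  3.4808  0.7682]
[ 0.4336 -0.1858  4.0778  0.0424]
[ 0.4307 -0.1892  4.1279  0.7309]
[(0.62, array([ 0.4358, -0.1857,  0.0424])), (0.45, array([ 0.4098, -0.3883,  0.0018]))] [(0.92, array([ 0.1968, -0.3018,  0.0031])), (0.88, array([ 0.4324, -0.1877,  0.0438]))]
[] [(0.72, array([ 0.4036, -0.3883, -0.0032])), (0.55, array([ 0.2012, -0.3078,  0.0031]))]
```

View pics/end.png

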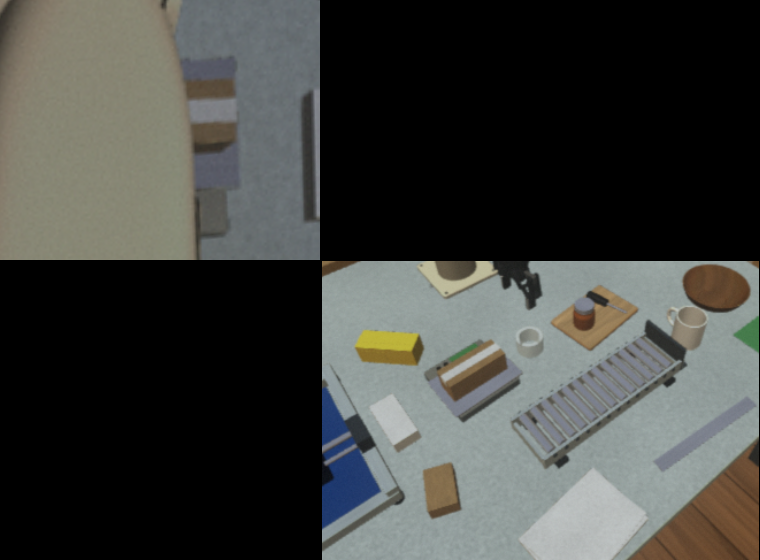

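The carton lies centred on the pan at (475,370), aligned with its long side. The good scene fit puts it at (0.4336, −0.1858) against a pan centre of about (0.434, −0.186). The gripper is clear and the bystanders haven't moved.

```bash
python3 -c "
from workcell import ticket; print(ticket.job_done())"
```

```text
the job is handed in; nothing more can be done
None
```

I rolled the carton gently along the track until its end met the stop plate, let it come to rest, lifted it straight up and set it down centred on the scale pan, and handed the job in after about 26 s of robot time.

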